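# Open the file tray at the tall divider

### The job

Open the desk file at its tall divider: run your fingertips along the tops of the dividers, starting with the one right in front of the tall one and working towards the tray's front end (the end with the brass pull), so that each of them in turn tips over and is left clearly leaning forward. Touch them gently, without pinching. Leave the tall divider and those behind it leaning back, and leave the mug, stapler and paperweight where they are.

Things in the scene. Friction and masses are not known exactly. Their poses are not given: they have to be found in the camera images.
- tray: Fixed open wooden file tray, 340 long (its x) x 140 wide (its y) x 50 mm high, walls 8 mm; origin under its centre on the desk. Its FRONT is the end at -x, with a brass cup pull projecting 24 mm, below 45 mm height; +x is to the rear. Six stiff grey dividers stand across it in a row along x, 48 mm apart, hinged at the bottom and all leaning to the rear at the start.
- slot_a: Fixed hinge bar, with its divider, of the front-most divider (tray x = -120 mm). Origin on the hinge axis at mid-width, 16 mm above the desk; axes as the tray's. Divider 105 mm high above the hinge, 120 wide, 3 thick; a 5 mm bundle of cards fixed on its front face reaches 68 mm above the hinge.
- leaf_a (a joint): Hinge angle of this divider (the front-most divider): 0 upright, positive leaning towards the tray's FRONT, negative leaning towards the rear. Stops at -0.32 and +0.80; starts between -0.30 and -0.23. Its stiff hinge gives at about 0.3 N on the top edge, and it stays at whatever angle it is left. Dividers do not collide with each other.
- slot_b: Fixed hinge bar, with its divider, of the second divider from the front (tray x = -72 mm). Origin on the hinge axis at mid-width, 16 mm above the desk; axes as the tray's. Divider 105 mm high above the hinge, 120 wide, 3 thick; a 5 mm bundle of cards fixed on its front face reaches 68 mm above the hinge.
- leaf_b (a joint): Hinge angle of this divider (the second divider from the front): 0 upright, positive leaning towards the tray's FRONT, negative leaning towards the rear. Stops at -0.32 and +0.80; starts between -0.30 and -0.23. Its stiff hinge gives at about 0.3 N on the top edge, and it stays at whatever angle it is left. Dividers do not collide with each other.
- slot_c: Fixed hinge bar, with its divider, of an ordinary divider that stands third, fourth or fifth from the front (tray x = -24, +24 or +72 mm). Origin on the hinge axis at mid-width, 16 mm above the desk; axes as the tray's. Divider 105 mm high above the hinge, 120 wide, 3 thick; a 5 mm bundle of cards fixed on its front face reaches 68 mm above the hinge.
- leaf_c (a joint): Hinge angle of this divider (an ordinary divider that stands third, fourth or fifth from the front): 0 upright, positive leaning towards the tray's FRONT, negative leaning towards the rear. Stops at -0.32 and +0.80; starts between -0.30 and -0.23. Its stiff hinge gives at about 0.3 N on the top edge, and it stays at whatever angle it is left. Dividers do not collide with each other.
- slot_d: Fixed hinge bar, with its divider, of another ordinary divider that stands third, fourth or fifth from the front. Origin on the hinge axis at mid-width, 16 mm above the desk; axes as the tray's. Divider 105 mm high above the hinge, 120 wide, 3 thick; a 5 mm bundle of cards fixed on its front face reaches 68 mm above the hinge.
- leaf_d (a joint): Hinge angle of this divider (another ordinary divider that stands third, fourth or fifth from the front): 0 upright, positive leaning towards the tray's FRONT, negative leaning towards the rear. Stops at -0.32 and +0.80; starts between -0.30 and -0.23. Its stiff hinge gives at about 0.3 N on the top edge, and it stays at whatever angle it is left. Dividers do not collide with each other.
- slot_tall: Fixed hinge bar, with its divider, of the TALL divider, which stands third, fourth or fifth from the front. Origin on the hinge axis at mid-width, 16 mm above the desk; axes as the tray's. Divider 135 mm high above the hinge, 120 wide, 3 thick; a 5 mm bundle of cards fixed on its front face reaches 68 mm above the hinge.
- leaf_tall (a joint): Hinge angle of this divider (the TALL divider, which stands third, fourth or fifth from the front): 0 upright, positive leaning towards the tray's FRONT, negative leaning towards the rear. Stops at -0.32 and +0.80; starts between -0.30 and -0.23. Its stiff hinge gives at about 0.3 N on the top edge, and it stays at whatever angle it is left. Dividers do not collide with each other.
- slot_e: Fixed hinge bar, with its divider, of the rear-most divider (tray x = +120 mm). Origin on the hinge axis at mid-width, 16 mm above the desk; axes as the tray's. Divider 105 mm high above the hinge, 120 wide, 3 thick; a 5 mm bundle of cards fixed on its front face reaches 68 mm above the hinge.
- leaf_e (a joint): Hinge angle of this divider (the rear-most divider): 0 upright, positive leaning towards the tray's FRONT, negative leaning towards the rear. Stops at -0.32 and +0.80; starts between -0.30 and -0.23. Its stiff hinge gives at about 0.3 N on the top edge, and it stays at whatever angle it is left. Dividers do not collide with each other.
- mug: Bystander: white mug, 76 mm across, 92 mm high, with a handle; origin under its centre, beside the tray. Leave alone.
- stapler: Bystander: black stapler 130 x 34 x 54 mm, long along its x; origin under its centre, beside the tray. Leave alone.
- paperweight: Bystander: green glass dome paperweight, 68 mm across, 42 mm high; origin under its centre, beside the tray. Leave alone.

How it is judged:
By the outcome, as a careful person would: the job done as asked, in the order asked, and still so for the second after the job is handed in, with the robot touching nothing.
It also fails if it takes over 35 s, if anything falls off the work surface, if the arm or the gripper's body presses on something with over 40 N, if the wrist force passes 120 N, or if a joint passes its speed limit or range.

### The arm

A 6-joint arm with a two-finger parallel gripper is mounted at the origin on the work surface. World frame = base frame: x ahead of the robot, y to its left, z up, the work surface at z = 0. Lengths are in m, angles in rad, forces in N, time in s.
With the tool pointing down it reaches from about 0.35 to 0.975 m from the base axis. Payload 4.9 kg.
Tool frame: the origin (TCP) lies on the front face of the gripper's body, between the roots of the fingers; the fingertips stand ctrl.finger_overhang ahead of it and the grasp point (between the pads) lies 54 mm ahead of it (ctrl.finger_overhang is the distance from the TCP to the fingertips, in m); z points along the fingers, y is the line along which they close (so a half turn about z gives the same grasp; the last joint's range is limited). The gripper opens to 85 mm and grips with 20 to 120 N. Pads are 22 mm wide; open, the fingers measure 114 mm over their backs; the gripper's body (76 mm by 85 mm) begins 54 mm behind the grasp point. The pads swing forward as they close: fully open they stand 13 mm farther back than shut.
Start: joints at [-1.311, 0.053, 1.613, -0, 1.476, -0.119], TCP at [0.231, -0.581, 0.304] pointing down, gripper open.
Joint ranges: [-3.01, 3.01], [-1.01, 2.22], [0.06, 2.58], [-1.02, 4.17], [0.09, 2.62], [-3.14, 3.14]. Speed limits (rad/s): [2.57, 2.57, 3.14, 3.14, 3.14, 3.14].

### API

Orientations are given as a rotation vector (axis times angle).
In Python, from station import ctrl, vision gives the robot as it stands. The module is installed in compiled form; this text tells all that it offers.
- The arm moves only by the tool drive_tool, never from a script. Its argument "rows" is a list of rows, each a list of 2 entries, a list of its own where there are three numbers: the shift along the tool's x, y, z in m, then the turn about the tool's z in rad. A call has 1 to 10 rows; each row shifts and turns the commanded pose from where the row before left it, along the tool's axes as they then stand; what a row does not reach is not made up. A row lasts 1/10 s, in which the tool goes at most 50 mm and 8.59 degrees, less where a joint would pass 70% of its speed; a pose out of reach is approached as far as the arm can. A call with a gripper value outside its range is refused whole. "jaw" is the closure, from 0 (fully open) to 1 (shut), set as the call begins (left out, the last holds). The fingers move at their own pace and stop on an object; "grip_force" is the grip in N (left out, the last holds). Time passes only in rows, so rows that do not move let the fingers close. It gives the time, the measured TCP pose, the force, the opening and the grip force at its end, in the units of the state.
- ctrl.get_obs(): the state, without advancing time (a new reading comes with each control period).
- vision.get_image(name): name is "scene" or "top"; returns a dict with "image" (400x640x3 uint8, blue, green, red), "vertical_fov" (degrees; the focal length in pixels is half the picture's height over the tangent of half this angle, whatever the lens; pixels are square), "cx", "cy" (the principal point, pixels), "R" (3x3) and "t" (3): a world point X has camera coordinates R X + t. Camera axes: x right, y down, z forward; pixel columns grow to the right and rows downward; lengths in m; the calibration is good to about 2 mm. A picture is of the moment at which its call begins. There is no depth.
- ctrl.finish_job(): hands the job in; it is judged then, once.
The state is a dict: "t": time; "q": joint angles; "dq": joint speeds; "effort": joint torques, N m; "tool_pos": TCP position; "tool_rot": TCP orientation; "contact_force": force on the tool from outside, world axes, zero at the start; "wrist_torque": the same for the moment, N m; "opening": finger opening in m; "grip_force": force on a finger pad.
Only numpy, scipy, OpenCV 4.12 (cv2) and the standard library are available. Lean on these libraries where they do the work, as an engineer would, in place of code of your own. Each camera call takes 0.05 s, during which the arm holds its last target. There are 200 camera calls.

## Working session

There is one attempt and no reset: what is moved stays moved. The work goes in short steps, Python scripts to look and compute and a tool call to move; the robot and the scene stay as the last step left them, time stands still between calls to the robot, and variables do not carry over. Pictures are saved under pics/ and viewed, at most 10 in all, crops included, and the job is handed in when it is done.

Besides the shell and the picture viewer there is one more tool, called after "Call:" in YAML: its name, and indented under it one key for each argument. drive_tool: Moves the arm, as the interface text tells. Its arguments: {"type":"object","properties":{"rows":{"type":"array","items":{"type":"array"}},"jaw":{"type":"number"},"grip_force":{"type":"number"}},"required":["rows"]}

```bash
mkdir -p pics; python3 - <<'E'
from station import ctrl, vision
import cv2,numpy as np
for n in("scene","top"):
    d=vision.get_image(n); cv2.imwrite(f"pics/{n}0.png",d["image"]); print(n,d["vertical_fov"],d["cx"],d["cy"],np.round(d["R"],4).tolist(),np.round(d["t"],4).tolist())
    np.savez(n+".npz",**d)
o=ctrl.get_obs();print(o["t"],o["tool_pos"],o["tool_rot"],o["opening"],ctrl.finger_overhang)
E
```

```text
scene 57.07594275195338 324.97849254804237 206.71920139977112 [[-0.4522, 0.8918, -0.0161], [0.5446, 0.2618, -0.7968], [-0.7063, -0.369, -0.6041]] [0.2265, -0.3067, 1.0968]
top 53.62308435080281 314.06077884105673 201.45485748642557 [[-0.0197, -0.9997, 0.0117], [-0.9981, 0.019, -0.0592], [0.059, -0.0128, -0.9982]] [0.0344, 0.5701, 0.722]
0.1 [ 0.23102526 -0.58025905  0.30276742] [-3.08352505e+00 -5.91104970e-01  2.28019376e-04] 0.08563182963553612 0.0726
```

View pics/top0.png

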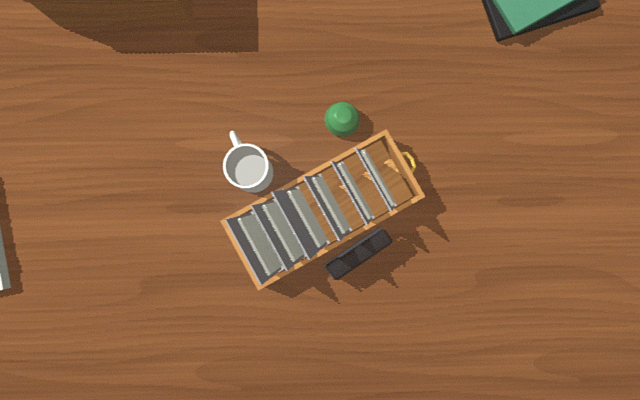

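View pics/scene0.png

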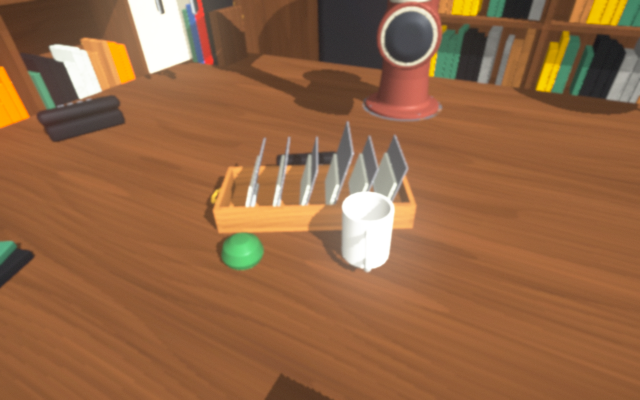

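The top view shows the brass pull at (408,160), so the front end is at upper right. The tray corners are at about (388,131), (424,198), (261,289) and (222,222). In both views the tall divider is the fourth from the front: it stands highest in the scene view, at (348,125), and its top edge in the top view runs (273,192)–(308,257). That means c, b and a are to be tipped, in that order.

```bash
cat > h.py <<'E'
import numpy as np
def ray(n,p,z):
    d=np.load(n+".npz"); f=200/np.tan(np.radians(d["vertical_fov"])/2)
    c=np.array([(p[0]-d["cx"])/f,(p[1]-d["cy"])/f,1]); R,t=d["R"],d["t"]
    o=-R.T@t; v=R.T@c; return o+v*(z-o[2])/v[2]
def proj(n,X):
    d=np.load(n+".npz"); f=200/np.tan(np.radians(d["vertical_fov"])/2)
    c=d["R"]@X+d["t"]; return c[:2]/c[2]*f+[d["cx"],d["cy"]]
E
python3 - <<'E'
from h import *
from station import ctrl
P=[ray("top",p,.05)[:2] for p in((388,131),(424,198),(261,289),(222,222))]
FL,FR,RR,RL=P
print("len",np.linalg.norm(FL-RL),np.linalg.norm(FR-RR),"wid",np.linalg.norm(FL-FR),np.linalg.norm(RL-RR))
C=np.mean(P,0);u=(RL+RR-FL-FR);u/=np.linalg.norm(u);v=np.array([-u[1],u[0]])
print("C",C,"u",u,"yaw",np.arctan2(u[1],u[0]))
for a,b,z,n in(((273,192),(308,257),.146,"tall"),((305,177),(340,239),.117,"c"),((333,164),(368,221),.117,"b"),((359,150),(394,209),.117,"a")):
    for p in(a,b):
        q=ray("top",p,z)[:2]-C; print(n,q@u,q@v)
o=ctrl.get_obs()
from scipy.spatial.transform import Rotation as Ro
M=Ro.from_rotvec(o["tool_rot"]).as_matrix();print(M.round(3))
tgt=np.r_[C+u*.025,0];print("target",tgt,"shift tool",M.T@np.r_[(tgt-o["tool_pos"])[:2],0])
print("brass/scene check",proj("scene",np.r_[C-u*.182,.03]),proj("scene",np.r_[C+u*.06,.146]))
E
```

```text
len 0.339014747986287 0.33135525954983464 wid 0.13668106050001252 0.13676636929089492
C [0.55412584 0.00559312] u [-0.4668103   0.88435748] yaw 2.0564768563448066
tall 0.06129130218606 -0.06026566227704686
tall 0.06222490990884212 0.052906555294190374
c 0.005522798405456331 -0.06005518713461479
c 0.004659895528636814 0.054673873401820366
b -0.04450240561720125 -0.05669176045240259
b -0.04890359773828545 0.051325879388049646
a -0.09275753105789898 -0.05631320102832379
a -0.09520964743601176 0.05482141637928742
[[ 0.929  0.37  -0.001]
 [ 0.37  -0.929  0.002]
 [ 0.    -0.002 -1.   ]]
target [0.54245558 0.02770206 0.        ] shift tool [ 0.51418025 -0.44969243  0.00097386]
brass/scene check [216.74367338 194.2752958 ] [348.05041185 134.34039586]
```

Call:
drive_tool:
  rows:
    - [[0,0,0],-0.14]
    - [[0,0,0],-0.14]
    - [[0,0,0],-0.14]
    - [[0,0,0],-0.14]
    - [[0,0,0],-0.14]
    - [[0,0,0],-0.14]
    - [[0,0,0],-0.14]
    - [[0,0,0],-0.14]
    - [[0,0,0],-0.14]
    - [[0,0,0],-0.14]
  jaw: 1
  grip_force: 20

```text
t: 1.1
tool_pos: [0.2311, -0.5804, 0.3031]
tool_rot: [-1.971, -2.445, -0.001]
contact_force: [-0.1, -0.4, -0.0]
opening: -0.0001
grip_force: 0.0
```

Call:
drive_tool:
  rows:
    - [[0,0,0],-0.14]
    - [[0,0,0],-0.137]
    - [[0,0,0],0]

```text
t: 1.4
tool_pos: [0.2311, -0.5804, 0.3032]
tool_rot: [-1.623, -2.689, -0.001]
contact_force: [-0.7, -0.3, -0.8]
opening: -0.0
grip_force: 0.0
```

```bash
cat > go.py <<'E'
from h import *
from station import ctrl
from scipy.spatial.transform import Rotation as Ro
o=ctrl.get_obs();M=Ro.from_rotvec(o["tool_rot"]).as_matrix()
C=np.array([.5541,.0056]);u=np.array([-.4668,.88436]);v=np.array([-u[1],u[0]])
tgt=np.r_[C+u*.025-v*.002,0]
q=o["tool_pos"][:2]-C
print(o["t"],o["tool_pos"],"tray xy",q@u,q@v,"yaw",np.arctan2(M[1,0],M[0,0]),"shift",M.T@np.r_[(tgt-o["tool_pos"])[:2],0],o["contact_force"],o["opening"],ctrl.finger_overhang,M[:,2],o["q"])
E
python3 go.py
```

```text
1.4 [ 0.23107325 -0.58043749  0.3032493 ] tray xy -0.3674792276418904 0.5592342399110727 yaw 2.055549030577896 shift [3.92994685e-01 5.60875202e-01 5.51718706e-04] [-0.72248714 -0.27224326 -0.80096128] -5.568298530215252e-07 0.0726 [-2.65087724e-04  1.04210339e-03 -9.99999422e-01] [-1.31098124e+00  5.30405042e-02  1.61364094e+00  1.15795765e-05
  1.47598644e+00 -1.79573491e+00]
```

Call:
drive_tool:
  rows:
    - [[0.0197,0.028,0],0]
    - [[0.0197,0.028,0],0]
    - [[0.0197,0.028,0],0]
    - [[0.0197,0.028,0],0]
    - [[0.0197,0.028,0],0]
    - [[0.0197,0.028,0],0]
    - [[0.0197,0.028,0],0]
    - [[0.0197,0.028,0],0]
    - [[0.0197,0.028,0],0]
    - [[0.0197,0.028,0],0]

```text
t: 2.4
tool_pos: [0.3873, -0.2745, 0.3037]
tool_rot: [-1.628, -2.687, -0.0]
contact_force: [0.1, -0.6, 0.5]
opening: 0.0
grip_force: 0.0
```

Call:
drive_tool:
  rows:
    - [[0.0197,0.028,0],0]
    - [[0.0197,0.028,0],0]
    - [[0.0197,0.028,0],0]
    - [[0.0197,0.028,0],0]
    - [[0.0197,0.028,0],0]
    - [[0.0197,0.028,0],0]
    - [[0.0197,0.028,0],0]
    - [[0.0197,0.028,0],0]
    - [[0.0197,0.028,0],0]
    - [[0.0187,0.029,0],0]

```text
t: 3.4
tool_pos: [0.5445, 0.03, 0.3037]
tool_rot: [-1.627, -2.687, 0.0]
contact_force: [-0.3, -1.1, -0.4]
opening: -0.0002
grip_force: 0.0
```

Call:
drive_tool:
  rows:
    - [[0,0,0.015],0]
    - [[0,0,0.015],0]
    - [[0,0,0.015],0]
    - [[0,0,0],0]
    - [[0,0,0],0]

```text
t: 3.9
tool_pos: [0.5436, 0.0277, 0.2579]
tool_rot: [-1.625, -2.687, 0.001]
contact_force: [0.8, -0.1, 0.5]
opening: 0.0
grip_force: 0.0
```

```bash
python3 go.py; python3 - <<'E'
from station import vision,ctrl
from h import *
import cv2
o=ctrl.get_obs()
d=vision.get_image("scene");im=d["image"]
for z in(.0726,.0856): print(z,proj("scene",o["tool_pos"]-[0,0,z]))
cv2.imwrite("pics/s1.png",cv2.resize(im[60:240,190:430],None,fx=3.3,fy=3.3,interpolation=cv2.INTER_CUBIC))
E
```

```text
3.9 [0.5435703  0.02769562 0.25793187] tray xy 0.024455745214811437 -0.0010021878384631159 yaw 2.053918069370705 shift [ 5.46668371e-04  9.96414012e-04 -1.07028774e-06] [ 0.81017905 -0.12533478  0.48283748] 3.1061426232970325e-05 0.0726 [-1.74503981e-03  2.78066343e-05 -9.99998477e-01] [-8.57998590e-02 -1.06873917e-01  1.84703912e+00 -1.23568206e-04
  1.40316845e+00 -5.68901519e-01]
0.0726 [326.5145826  112.67795835]
0.0856 [326.62307359 120.2767669 ]
```

View pics/s1.png

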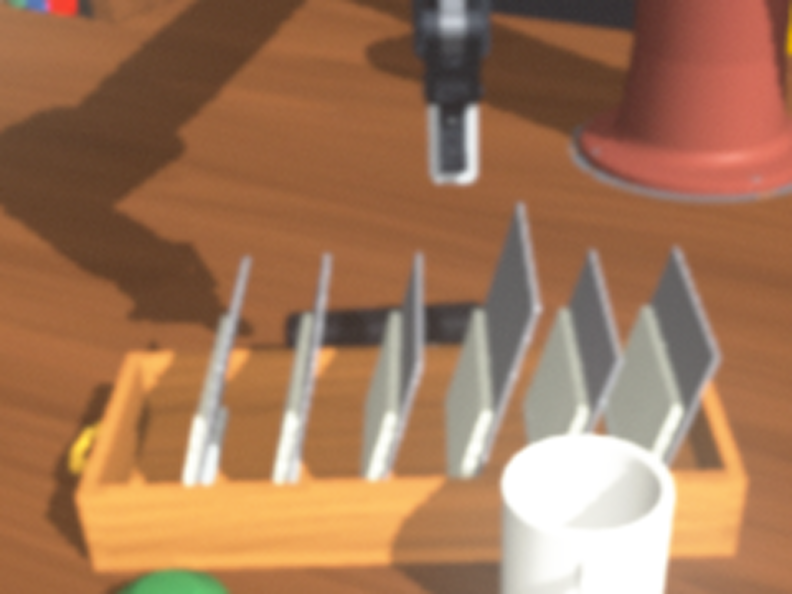

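Fourth from the front is again clearly the tall divider, at crop (520,205). The closed fingertips, at crop (453,183), hang over the gap between c and the tall one. Their height matches the 72.6 mm overhang. Next I lower them to a tip height of about 101 mm.

Call:
drive_tool:
  rows:
    - [[0,0,0.01],0]
    - [[0,0,0.01],0]
    - [[0,0,0.01],0]
    - [[0,0,0.01],0]
    - [[0,0,0.01],0]
    - [[0,0,0.01],0]
    - [[0,0,0.01],0]
    - [[0,0,0.01],0]
    - [[0,0,0.004],0]
    - [[0,0,0],0]

```text
t: 4.95
tool_pos: [0.5438, 0.0286, 0.1739]
tool_rot: [-1.622, -2.689, 0.001]
contact_force: [0.4, 0.3, -0.4]
opening: -0.0004
grip_force: 0.0
```

Call:
drive_tool:
  rows:
    - [[-0.006,0,0],0]
    - [[-0.006,0,0],0]
    - [[-0.006,0,0],0]
    - [[-0.006,0,0],0]
    - [[-0.006,0,0],0]
    - [[-0.006,0,0],0]
    - [[-0.006,0,0],0]

```text
t: 5.65
tool_pos: [0.564, -0.0091, 0.1749]
tool_rot: [1.623, 2.69, 0.0]
contact_force: [-0.2, -0.9, -0.9]
opening: 0.0
grip_force: 0.1
```

```bash
python3 go.py; python3 - <<'E'
from station import vision
import cv2
im=vision.get_image("scene")["image"]
cv2.imwrite("pics/s2.png",cv2.resize(im[60:240,190:430],None,fx=3.3,fy=3.3,interpolation=cv2.INTER_CUBIC))
E
```

```text
5.65 [ 0.56403683 -0.00914198  0.17489758] tray xy -0.017675730942995817 -0.0019061743258797937 yaw 2.0556762157560593 shift [ 4.26757729e-02  6.00867339e-05 -1.39767736e-06] [-0.23094472 -0.94009659 -0.89653327] 3.2616538359774506e-05 0.0726 [ 6.40915111e-05 -3.34059862e-06 -9.99999998e-01] [-1.48125678e-01  2.40408748e-02  1.86636053e+00  6.48335240e-06
  1.25112737e+00 -6.33007605e-01]
```

View pics/s2.png

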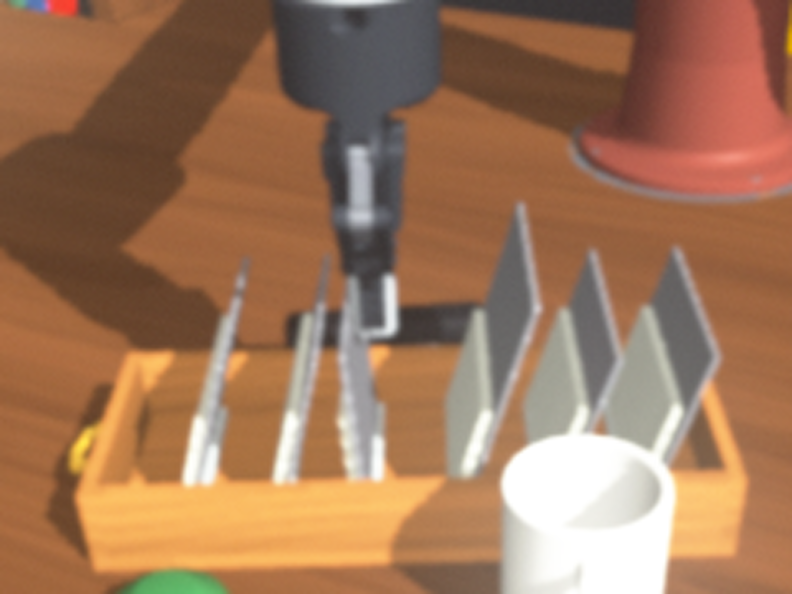

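Divider c is past upright (top at crop (352,285)) under a light touch. The tall one hasn't moved and b is still leaning back, so I continue the sweep.

Call:
drive_tool:
  rows:
    - [[-0.006,0,0],0]
    - [[-0.006,0,0],0]
    - [[-0.006,0,0],0]
    - [[-0.006,0,0],0]
    - [[-0.006,0,0],0]
    - [[-0.006,0,0],0]
    - [[-0.006,0,0],0]
    - [[-0.006,0,0],0]
    - [[-0.006,0,0],0]
    - [[-0.006,0,0],0]

```text
t: 6.7
tool_pos: [0.5919, -0.0621, 0.1748]
tool_rot: [-1.623, -2.69, 0.0]
contact_force: [0.0, -0.9, -0.5]
opening: -0.0002
grip_force: 0.1
```

Call:
drive_tool:
  rows:
    - [[-0.006,0,0],0]
    - [[-0.006,0,0],0]
    - [[-0.006,0,0],0]
    - [[-0.006,0,0],0]
    - [[-0.006,0,0],0]
    - [[-0.006,0,0],0]
    - [[-0.006,0,0],0]
    - [[-0.006,0,0],0]
    - [[-0.006,0,0],0]
    - [[-0.006,0,0],0]

```text
t: 7.7
tool_pos: [0.62, -0.1153, 0.1749]
tool_rot: [1.623, 2.69, -0.0]
contact_force: [-0.2, 0.5, 0.5]
opening: -0.0005
grip_force: 0.1
```

Call:
drive_tool:
  rows:
    - [[-0.006,0,0],0]
    - [[-0.006,0,0],0]
    - [[-0.006,0,0],0]
    - [[-0.006,0,0],0]
    - [[-0.006,0,0],0]
    - [[-0.006,0,0],0]
    - [[-0.006,0,0],0]
    - [[-0.006,0,0],0]
    - [[-0.006,0,0],0]
    - [[-0.006,0,0],0]

```text
t: 8.7
tool_pos: [0.648, -0.1683, 0.1749]
tool_rot: [1.623, 2.69, 0.0]
contact_force: [0.7, 0.2, -0.1]
opening: -0.0006
grip_force: 0.0
```

Call:
drive_tool:
  rows:
    - [[-0.008,0,0],0]
    - [[-0.008,0,0],0]
    - [[-0.008,0,0],0]
    - [[-0.008,0,0],0]
    - [[-0.008,0,0],0]
    - [[0,0,-0.015],0]
    - [[0,0,-0.03],0]
    - [[0,0,-0.03],0]
    - [[0,0,-0.015],0]
    - [[0,0,0],0]

```text
t: 9.7
tool_pos: [0.6677, -0.2037, 0.2696]
tool_rot: [1.619, 2.684, 0.002]
contact_force: [0.0, -0.1, 0.4]
opening: -0.0001
grip_force: 0.0
```

```bash
python3 go.py; python3 - <<'E'
from station import vision
import cv2
cv2.imwrite("pics/s3.png",vision.get_image("scene")["image"][40:300,100:460])
cv2.imwrite("pics/t3.png",vision.get_image("top")["image"])
E
```

```text
9.7 [ 0.66769178 -0.20365206  0.26960324] tray xy -0.2380787945647426 -0.0027771702973887384 yaw 2.0560182978621544 shift [ 0.26307505 -0.00088859 -0.00143964] [ 0.03573986 -0.09953187  0.36096915] -0.00012175613740039653 0.0726 [ 0.00655878 -0.00271067 -0.99997482] [-4.02564377e-01  2.38738285e-01  1.46518552e+00  7.63622752e-05
  1.43057233e+00 -8.87809132e-01]
```

View pics/s3.png

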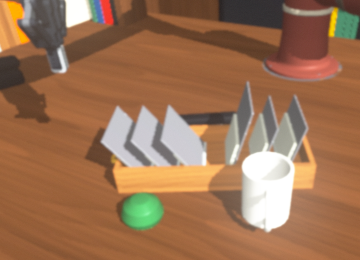

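View pics/t3.png

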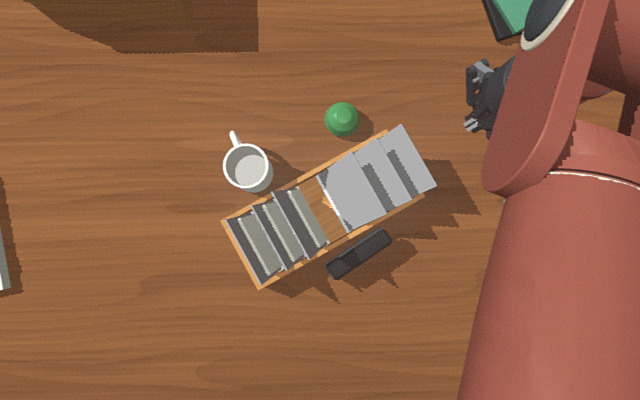

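The three front dividers now lean well forward, with tops in the scene crop at about (120,108), (147,107) and (175,107). The tall one and the two behind it still lean back. The mug (248,166), paperweight (342,119) and stapler (360,254) haven't moved in the top view, and the gripper is clear of everything.

```bash
python3 -c "
from station import ctrl
print(ctrl.finish_job())"
```

```text
the job is handed in; nothing more can be done
None
```

The job is handed in: the three dividers in front of the tall one were tipped forward in order (c, b, a) with a light touch, the tall one and the two behind it still lean back, and the mug, stapler and paperweight were left where they were.

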